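# Release the squat jar from a sloping jar dispenser

## Task

Let the squat, wide jar out of the jar dispenser: take the knob of the sprung gate that holds it back, pull the gate straight out to its stop, and once the jar has rolled down into the open tray ease the gate fully home without letting it snap shut. Leave the other gate and the slender spice jar behind it alone, do not drag or lift the dispenser when you feel the stop, and leave the mug, the glass and the lemon where they are.

Things in the scene. Friction and masses are not known exactly. Their poses are not given: they have to be found in the camera images.
- dispenser: Loose wooden jar dispenser, 4 kg, 295 x 248 x 245 mm. Origin under the middle of its base; z up, front along -x, y to the left. Two lanes 112 mm wide, at y = +60 (left) and -60 mm (right), slope down at 27 deg to the front under thin steel bars; a jar lies across each, behind a gate whose foot is at x = 0, 42 mm high. It slides if pulled with more than about 20 N
- tray (a point): Middle of the floor of the open tray in front of the gates, into which both lanes run out (14 mm above the worktop; reaches 40 mm to the front and back and 116 mm to either side of here, divided down the middle, lip 34 mm high)
- carrying_bar (a point): Middle of the 12 mm round steel carrying bar that crosses above both knobs, on their uphill side; fixed to the dispenser
- knob_left (a point): Middle of the left gate's knob grip: dark wooden cylinder 36 mm across, 16 mm either way along z, then a 44 mm cap. z = pull direction, up and towards the dispenser's front, 27 deg from vertical; y across the lanes, x uphill. The lane bars are 45 mm below along -z, the other knob 120 mm away in y. Approach along -z, fingers closing along y: a hand pointing straight down hits the bar
- knob_right (a point): Middle of the right gate's knob grip: the same knob with the same axes as knob_left, in front of the right lane (left and right as seen by the robot, facing the dispenser's front)
- gate_left (a joint): How far (m) the left gate is pulled out along z of its knob: 0 = fully home. The gate is a clear plate, 8 mm thick. A spring draws it home with about 6 N at home and 10 N far out, more when moved fast. Its stop lies somewhere between 66 and 92 mm, differs between the two gates and has to be felt: the pull then rises steeply
- gate_right (a joint): How far (m) the right gate is pulled out along z of its knob: 0 = fully home. Sprung like the left one; its stop lies elsewhere, also between 66 and 92 mm, and has to be felt
- squat_jar_mid (a point): middle of the squat jar (the one wanted): 64 mm in diameter, 99 mm long, 0.42 kg, dark lid, lying across its lane; z is its long axis. It may be in either lane
- spice_jar_mid (a point): middle of the slender spice jar: 45 mm in diameter, 106 mm long, lying across the other lane; z is its long axis. To be left there
- mug: dark mug, 84 mm wide, 98 mm high, handle on its -y side, standing beside the dispenser; origin under its foot. Not to be moved
- glass: clear drinking glass, 80 mm wide, 92 mm high, standing beside the dispenser; origin under its foot. Not to be moved
- lemon: yellow lemon, 78 mm long, 56 mm high, lying beside the dispenser; origin under it. Not to be moved
There are look-alikes about, which are no part of the job. Leave any blue or purple look-alike of the part that bears spice_jar_mid alone. Leave any pink look-alike of the part that bears squat_jar_mid alone.

How it is judged:
By the outcome, as a careful person would: the job done as asked, in the order asked, and still so for the second after the job is handed in, with the robot touching nothing.
It also fails if it takes over 40 s, if anything falls off the work surface, if the arm or the gripper's body presses on something with over 40 N, if the wrist force passes 120 N, or if a joint passes its speed limit or range.

## Robot

A 6-joint arm with a two-finger parallel gripper is mounted at the origin on a cart in front of the work surface, level with it; the furniture and walls round the work are solid. World frame = base frame: x ahead of the robot, y to its left, z up, the work surface at z = 0. Lengths are in mm, angles in rad, forces in N, time in s.
With the tool pointing down it reaches from about 325 to 850 mm from the base axis. Payload 15.5 kg.
Tool frame: the origin (TCP) lies midway between the tips of the shut fingers; the grasp point (between the pads) lies 19 mm behind it (env.pinch_z is the z of the grasp point in the tool frame, in mm); z points along the fingers, y is the line along which they close (so a half turn about z gives the same grasp; the last joint's range is limited). The gripper opens to 91 mm and grips with 3 to 60 N. Pads are 32 mm wide; open, the fingers measure 118 mm over their backs; the gripper's body (76 mm by 178 mm) begins 60 mm behind the grasp point.
Start: joints at [-1.357, 0.494, 1.345, -0, 1.302, -0.096], TCP at [190.544, -595.247, 174.515] pointing down, gripper open.
Joint ranges: [-2.91, 2.91], [-0.82, 2.16], [0.22, 2.67], [-1.22, 4.37], [0.12, 2.79], [-3.08, 3.08]. Speed limits (rad/s): [1.89, 1.89, 2.57, 3.01, 3.01, 3.01].

## Interface

Orientations are given as a rotation vector (axis times angle).
In Python, from cell import env gives the robot as it stands.
- The arm moves only by the shell command python3 -m crank 'ROWS' [OPENING]. ROWS is JSON, a list of rows, each an object with "delta_pos": the shift along the tool's x, y, z each as a share of 250 mm, from -1 to 1, a list of three; "spin": the turn about the tool's z as a share of pi/4 rad, from -1 to 1. In form: [{"delta_pos": [x, y, z], "spin": spin}, ...]. A call has 1 to 20 rows; each row is the pose to reach, as a shift and turn from the pose commanded when the call began, along the tool's axes at that moment; what a row does not reach only later rows make up. A row lasts 1/8 s, in which the tool goes at most 62.5 mm and 10.7 degrees, less where a joint would pass 70% of its speed; a pose out of reach is approached as far as the arm can. A call with a number of a shift or a turn outside -1 to 1 is refused whole. A call with a gripper value outside its range is refused whole. OPENING is the closure, from -1 (fully open) to 1 (shut), set as the call begins (- or left out, the last holds). The fingers move at their own pace and stop on an object; the grip force is fixed at half the most. Time passes only in rows, so rows that repeat a pose let the fingers close. It gives the time, the measured TCP pose, the force, the opening and the grip force at its end, in the units of the state.
- env.get_state(): the state, without advancing time (a new reading comes with each control period).
- env.snapshot(name): name is "side" or "top" or "wrist"; returns the picture (384x512x3 uint8, red, green, blue); there is no depth.
- env.camera_model(name): a dict with "intrinsics" (3x3 intrinsics, pixels), "dist" ([k1, k2, p1, p2, k3] as OpenCV has them; the pictures are not rectified), "R" (3x3) and "t" (3): a world point X has camera coordinates R X + t; the wrist camera has in their place "mount" (4x4, takes a point from camera to tool coordinates, whose origin is the TCP and whose axes are the flange's). Camera axes: x right, y down, z forward; pixel columns grow to the right and rows downward; lengths in mm; the calibration is good to about 2 mm. A picture is of the moment at which its call begins: read the wrist's pose just before it. camera_model takes no time and is no camera call.
- env.job_done(): hands the job in; it is judged then, once.
The state is a dict: "time": time; "q": joint angles; "dq": joint speeds; "tau": joint torques, N m; "ee_pos": TCP position; "orientation": TCP orientation; "force": force on the tool from outside, world axes, zero at the start; "moment": the same for the moment, N m; "gripper_width": finger opening in mm; "grasp_force": force on a finger pad.
Only numpy, scipy, OpenCV 4.12 (cv2) and the standard library are available. Lean on these libraries where they do the work, as an engineer would, in place of code of your own. Each camera call takes 0.05 s, during which the arm holds its last target. There are 200 camera calls.

## Working session

There is one attempt and no reset: what is moved stays moved. The work goes in short steps, Python scripts to look and compute and a shell command to move; the robot and the scene stay as the last step left them, time stands still between calls to the robot, and variables do not carry over. Pictures are saved under pics/ and viewed, at most 10 in all, crops included, and the job is handed in when it is done.

```bash
mkdir -p pics; ls; python3 - <<'E'
from cell import env
import cv2,numpy as np
s=env.get_state();print({k:np.round(v,3).tolist() for k,v in s.items()})
for n in("side","top","wrist"):
    cv2.imwrite(f"pics/{n}0.png",env.snapshot(n)[:,:,::-1])
    print(n,{k:np.round(v,4).tolist() for k,v in env.camera_model(n).items()})
a=cv2.imread("pics/side0.png");b=cv2.imread("pics/top0.png")
cv2.imwrite("pics/a.png",cv2.resize(a,(800,600)));cv2.imwrite("pics/b.png",cv2.resize(b,(800,600)))
E
```

```text
pics
{'time': 0.0, 'q': [-1.356, 0.494, 1.346, -0.0, 1.303, -0.095], 'dq': [-0.002, -0.001, -0.001, 0.0, 0.001, -0.0], 'tau': [-0.001, -87.882, -38.186, 0.071, 0.053, -0.0], 'ee_pos': [190.455, -594.813, 173.933], 'orientation': [-3.103, -0.485, 0.0], 'force': [0.006, -0.05, 0.159], 'moment': [-0.025, -0.003, 0.01], 'grasp_force': 0.0, 'gripper_width': 91.08}
side {'intrinsics': [[383.2478, 0.0, 261.7342], [0.0, 383.2478, 186.6815], [0.0, 0.0, 1.0]], 'dist': [-0.1252, 0.0, 0.0, 0.0, 0.0], 'R': [[-0.8405, -0.5415, 0.0186], [-0.4289, 0.644, -0.6335], [0.3311, -0.5405, -0.7735]], 't': [514.5932, 283.391, 1102.7471]}
top {'intrinsics': [[387.1094, 0.0, 260.5589], [0.0, 387.1094, 192.9587], [0.0, 0.0, 1.0]], 'dist': [-0.1354, 0.0, 0.0, 0.0, 0.0], 'R': [[-0.0083, -0.9997, 0.0225], [-0.9936, 0.0057, -0.1125], [0.1123, -0.0233, -0.9934]], 't': [63.7459, 554.5736, 1116.634]}
wrist {'intrinsics': [[290.3966, 0.0, 256.6758], [0.0, 290.3966, 192.7606], [0.0, 0.0, 1.0]], 'dist': [-0.0037, 0.0, 0.0, 0.0, 0.0], 'mount': [[0.0006, -0.9657, -0.2597, 72.9095], [1.0, 0.0006, 0.0003, 0.2897], [-0.0001, -0.2597, 0.9657, -209.8028], [0.0, 0.0, 0.0, 1.0]]}
```

View pics/a.png

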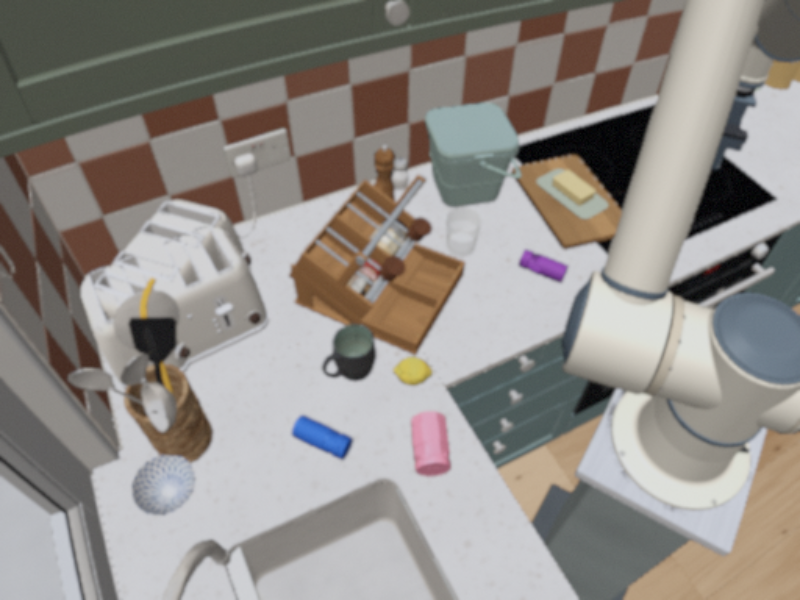

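View pics/b.png

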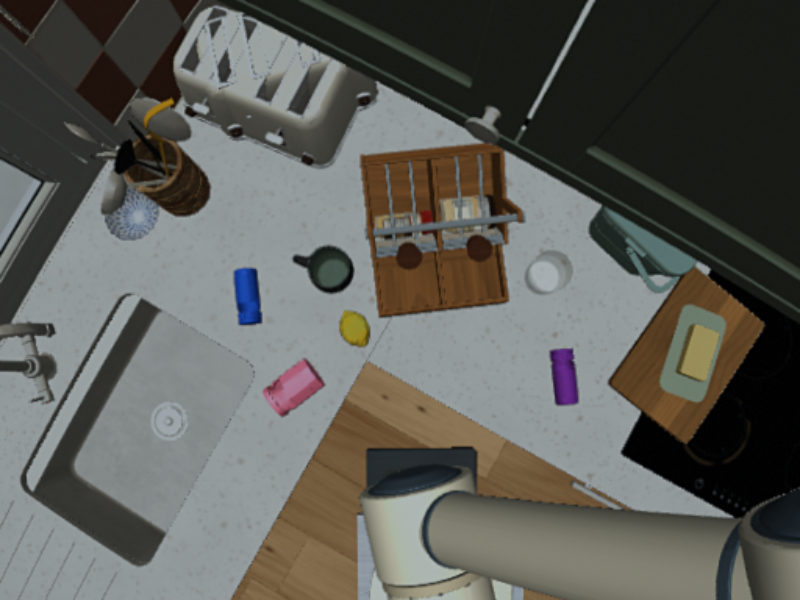

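The top view shows the dispenser at (435,230). Its left-lane jar is at (405,225) with something red at its end, and its right-lane jar is at (465,213). The left knob is at (408,256) and the right at (479,248). Look-alikes are pink (295,388), blue (247,295) and purple (564,376). The mug is at (330,268), the lemon at (354,328) and the glass at (548,272). Next I'll take a close crop of both lanes.

```bash
python3 - <<'E'
import cv2,numpy as np
a=cv2.imread("pics/side0.png")[105:230,180:305];b=cv2.imread("pics/top0.png")[88:208,225:345]
a=cv2.resize(a,(400,400),interpolation=cv2.INTER_CUBIC);b=cv2.resize(b,(400,400),interpolation=cv2.INTER_CUBIC)
cv2.imwrite("pics/c.png",np.hstack([a,b]))
E
```

```text
(no output)
```

View pics/c.png

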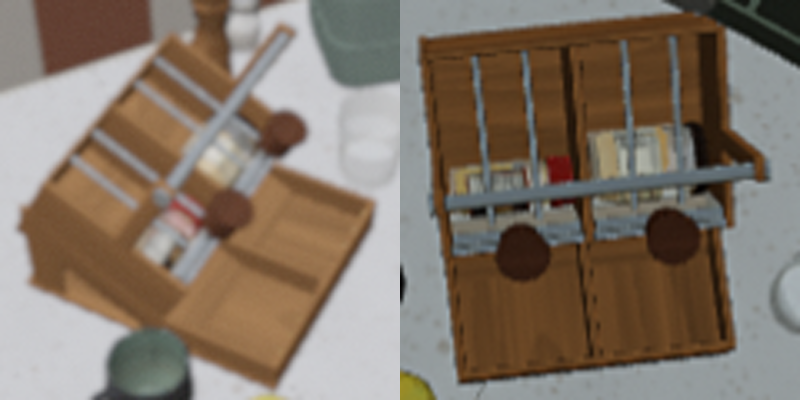

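Two jars could be taken for the one wanted. The left-lane jar at top crop (510,188) is slender with a red lid, so it is the spice jar. The right-lane jar at (645,162) is wider with a dark lid, so it is the squat jar. The knob to pull is therefore **knob_right**: top picture (306.9,158.8), side picture (268.4,146.3).

```bash
cat >h.py <<'E'
from cell import env
import cv2,numpy as np
from scipy.spatial.transform import Rotation as Ro
def ray(n,p):
    c=env.camera_model(n);K=np.array(c["intrinsics"]);d=np.array(c["dist"])
    u=cv2.undistortPoints(np.array([[p]],float),K,d)[0,0]
    if n=="wrist":
        s=env.get_state();M=np.array(c["mount"]);T=np.eye(4);T[:3,:3]=Ro.from_rotvec(s["orientation"]).as_matrix();T[:3,3]=s["ee_pos"]
        W=T@M;return W[:3,3],W[:3,:3]@np.array([*u,1])
    R=np.array(c["R"]);t=np.array(c["t"]);return -R.T@t,R.T@np.array([*u,1])
def tri(*rs):
    A=0;b=0
    for o,d in rs:
        d=d/np.linalg.norm(d);P=np.eye(3)-np.outer(d,d);A=A+P;b=b+P@o
    x=np.linalg.solve(A,b);return x,[np.linalg.norm(np.cross(x-o,d/np.linalg.norm(d))) for o,d in rs]
def atz(r,z): o,d=r;return o+d*(z-o[2])/d[2]
E
python3 - <<'E'
from h import *
np.set_printoptions(precision=1,suppress=True)
R=tri(ray("top",(306.9,158.8)),ray("side",(268.4,146.3)));L=tri(ray("top",(261.9,163.6)),ray("side",(251.6,171.25)))
print("R",R,"L",L)
C=[atz(ray("top",p),z) for p,z in (((243,202),34),((324.9,192.4),34),((321.6,94),245),((232.2,100.6),245))]
print(np.array(C),np.mean(C,0),[np.linalg.norm(C[i]-C[i-1]) for i in range(4)])
for a,b in((C[0],C[1]),(C[3],C[2]),(L[0],R[0])):
    v=a-b;print("yaw",np.degrees(np.arctan2(-v[0],v[1])))
E
```

```text
R (array([630.8, -61.6, 161.1]), [np.float64(0.46124036293219534), np.float64(0.4612403629318575)]) L (array([616.6,  58.1, 162.7]), [np.float64(1.714094965740481), np.float64(1.7140949657405025)])
[[ 528.1  111.9   34. ]
 [ 555.2 -131.7   34. ]
 [ 780.8  -91.   245. ]
 [ 762.6  133.6  245. ]] [656.7   5.7 139.5] [np.float64(316.2185261971114), np.float64(245.08247960965105), np.float64(311.5526133261634), np.float64(225.36468036096142)]
yaw 6.3410044967417605
yaw 4.614995682382379
yaw 6.748509666292396
```

```bash
python3 -m crank --help 2>&1 | head -30; python3 - <<'E'
from h import *
np.set_printoptions(precision=1,suppress=True)
print(env.pinch_z)
# carrying bar: end left & right. top crop -> px, side crop -> px
t=lambda x,y:(225+(x-400)/3.3333,88+y/3.3333); s=lambda x,y:(180+x/3.2,105+y/3.2)
for a,b in(((440,203),(160,198)),((765,171),(290,32))): print(tri(ray("top",t(*a)),ray("side",s(*b))))
E
```

```text
invalid input: not JSON, or not a number
-18.8
(array([644.4, 122.3, 223.3]), [np.float64(0.17776860862769492), np.float64(0.1777686086276511)])
(array([ 665. , -122.8,  231.8]), [np.float64(1.7838253760034106), np.float64(1.7838253760034042)])
```

The bar runs at about x 660, z 227 above the right knob, so a vertical hand can't reach the grip itself. The moves offer no tilt command. I'll go above the knob, look from close by, and check whether the cap can be pinched with the body still above the bar.

```bash
python3 -m crank '[{"delta_pos":[0,0,-0.25],"spin":0},{"delta_pos":[0.1,-0.05,-0.5],"spin":0},{"delta_pos":[0.3,-0.2,-0.5],"spin":0},{"delta_pos":[0.5,-0.35,-0.5],"spin":0},{"delta_pos":[0.7,-0.5,-0.5],"spin":0},{"delta_pos":[0.85,-0.65,-0.5],"spin":0},{"delta_pos":[1,-0.75,-0.5],"spin":0},{"delta_pos":[1,-0.75,-0.5],"spin":0},{"delta_pos":[1,-0.75,-0.5],"spin":0}]' -1
python3 -m crank '[{"delta_pos":[0.2,-0.15,0],"spin":0.1},{"delta_pos":[0.4,-0.3,0],"spin":0.2},{"delta_pos":[0.6,-0.45,0],"spin":0.25},{"delta_pos":[0.8,-0.6,0],"spin":0.25},{"delta_pos":[0.9,-0.75,0],"spin":0.25},{"delta_pos":[0.9,-0.75,0],"spin":0.25},{"delta_pos":[0.9,-0.75,0],"spin":0.25}]'
python3 - <<'E'
from h import *
s=env.get_state();print({k:np.round(s[k],3).tolist() for k in("ee_pos","orientation","q","time")})
im=env.snapshot("wrist")[:,:,::-1];cv2.imwrite("pics/w1.png",im);cv2.imwrite("pics/w1b.png",cv2.resize(im,(800,600),interpolation=cv2.INTER_CUBIC))
E
```

```text
time: 1.27
ee_pos: [371.4, -340.6, 299.4]
orientation: [3.104, 0.485, -0.0]
force: [-0.6, 0.4, -0.3]
gripper_width: 90.8
grasp_force: 0.0
time: 2.15
ee_pos: [528.4, -94.5, 299.3]
orientation: [3.136, 0.177, -0.001]
force: [0.3, -0.9, 0.1]
gripper_width: 91.4
grasp_force: 0.0
{'ee_pos': [528.443, -94.451, 299.32], 'orientation': [3.136, 0.177, -0.001], 'q': [-0.288, 0.266, 1.365, -0.0, 1.511, 1.17], 'time': 2.15}
```

View pics/w1b.png

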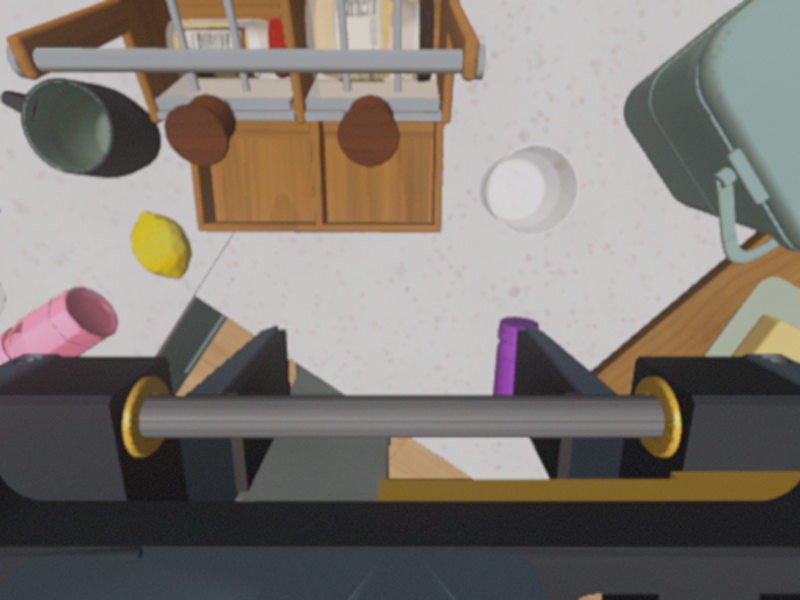

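```bash
python3 - <<'E'
from h import *
np.set_printoptions(precision=1,suppress=True)
w=lambda x,y:ray("wrist",((x+.5)*.64-.5,(y+.5)*.64-.5))
print("cap",tri(w(368.5,133),ray("top",(306.9,158.8)),ray("side",(268.4,146.3))))
print("capL",tri(w(200,130),ray("top",(261.9,163.6)),ray("side",(251.6,171.25))))
t=lambda x,y:ray("top",(225+(x-400)/3.3333,88+y/3.3333)); s=lambda x,y:ray("side",(180+x/3.2,105+y/3.2))
print("barL",tri(w(22,58),t(440,203),s(165,192)));print("barR",tri(w(480,62),t(765,171),s(290,32)))
# width-based: edges
for z in(160,170,180): print(z,atz(w(339,135),z),atz(w(398,135),z), "bottom",atz(w(368,166),z))
X=[(30,118),(440,120)]
for zz in (34,48):print([atz(w(*p),zz) for p in((201,231),(441,231))])
s=env.get_state();print(Ro.from_rotvec(s["orientation"]).as_matrix())
E
```

```text
cap (array([630.3, -60.6, 162.6]), [np.float64(0.6725878293633681), np.float64(0.852436610057538), np.float64(0.6684571114014619)])
capL (array([617.1,  58.9, 164. ]), [np.float64(1.9688152488238881), np.float64(0.8669657175154484), np.float64(2.709545275824088)])
barL (array([640. , 123.1, 237.2]), [np.float64(2.035826846654456), np.float64(1.6878490285384093), np.float64(2.4913138732584015)])
barR (array([ 666.5, -123.4,  230.9]), [np.float64(2.0769063250576947), np.float64(1.1260267535787083), np.float64(2.75290242450147)])
160 [626.8 -38.6 160. ] [631.6 -81.1 160. ] bottom [607.7 -61.5 160. ]
170 [626.  -39.9 170. ] [630.7 -81.3 170. ] bottom [607.5 -62.2 170. ]
180 [625.3 -41.3 180. ] [629.8 -81.4 180. ] bottom [607.3 -62.9 180. ]
[array([526. , 114.5,  34. ]), array([ 554. , -133.9,   34. ])]
[array([528.2, 108.6,  48. ]), array([ 555.4, -132.5,   48. ])]
[[ 1.   0.1 -0. ]
 [ 0.1 -1.  -0. ]
 [-0.   0.  -1. ]]
```

The wrist view shows the squat jar (dark lid) behind the right knob at (368,133), with the bar along row 60. The hand's yaw already matches the dispenser, since the tray's front edge is level. A straight-down hand would foul the bar at this height, so I need about 27° of tilt. The only way I can see to get it is at the edge of reach: stretching outward should tip the hand forward. First I'll check the room under the cabinets.

```bash
python3 - <<'E'
from h import *
np.set_printoptions(precision=1,suppress=True)
k=.64
print("handle",tri(ray("top",(485*k,120*k)),ray("side",(397*k,8*k))))
for n in("top","side"): print(n,ray(n,(256,192))[0])
for p in((390,85),(480,140),(590,200),(800,325)):
  print(p,[atz(ray("top",(p[0]*k,p[1]*k)),z) for z in(500,600)])
E
```

```text
handle (array([651.2,  -0.8, 641.8]), [np.float64(3.672480514247331), np.float64(3.6724805142470602)])
top [ 426.1   86.5 1170.2]
side [ 189.   692.1 1022.9]
(390, 85) [array([760.,  89., 500.]), array([710.2,  88.6, 600. ])]
(480, 140) [array([691.2, -15.9, 500. ]), array([651.7,  -0.6, 600. ])]
(590, 200) [array([ 619.7, -143.3,  500. ]), array([ 590.8, -109. ,  600. ])]
(800, 325) [array([ 470.6, -403.3,  500. ]), array([ 464. , -330.2,  600. ])]
```

```bash
python3 -m crank '[{"delta_pos":[-0.1,-0.1,-0.2],"spin":0},{"delta_pos":[-0.2,-0.2,-0.4],"spin":0},{"delta_pos":[-0.3,-0.35,-0.6],"spin":0},{"delta_pos":[-0.4,-0.5,-0.8],"spin":0},{"delta_pos":[-0.45,-0.6,-1],"spin":0},{"delta_pos":[-0.45,-0.6,-1],"spin":0},{"delta_pos":[-0.45,-0.6,-1],"spin":0}]'
python3 -m crank '[{"delta_pos":[0.1,0,-0.2],"spin":0},{"delta_pos":[0.2,0,-0.25],"spin":0},{"delta_pos":[0.3,0,-0.25],"spin":0},{"delta_pos":[0.4,0,-0.25],"spin":0},{"delta_pos":[0.4,0,-0.25],"spin":0},{"delta_pos":[0.4,0,-0.25],"spin":0}]'
python3 -c "
from h import *
s=env.get_state();print(np.round(s['q'],3),s['orientation'])"
```

```text
time: 3.08
ee_pos: [400.0, 42.2, 549.2]
orientation: [3.136, 0.176, -0.0]
force: [-0.4, 0.8, 0.3]
gripper_width: 91.0
grasp_force: 0.0
time: 3.82
ee_pos: [499.0, 53.6, 611.3]
orientation: [-3.137, -0.176, 0.003]
force: [-0.5, 0.7, -0.2]
gripper_width: 91.5
grasp_force: 0.0
[-0.012  0.223  0.628 -0.     2.292  1.446] [-3.13661260e+00 -1.76383649e-01  2.50541129e-03]
```

```bash
python3 -m crank '[{"delta_pos":[0,-0.2,0],"spin":0},{"delta_pos":[0,-0.25,0],"spin":0},{"delta_pos":[0.1,-0.25,0],"spin":0},{"delta_pos":[0.2,-0.25,0],"spin":0},{"delta_pos":[0.3,-0.25,0],"spin":0},{"delta_pos":[0.4,-0.25,0],"spin":0},{"delta_pos":[0.4,-0.25,0],"spin":0}]'
python3 -c "
from h import *
s=env.get_state();print(np.round(s['q'],3),Ro.from_rotvec(s['orientation']).as_matrix()[:,2])"
```

```text
time: 4.7
ee_pos: [592.6, 127.2, 610.6]
orientation: [3.136, 0.177, -0.003]
force: [0.8, -0.5, -0.1]
gripper_width: 91.4
grasp_force: 0.0
[ 0.113  0.452  0.274 -0.     2.417  1.571] [-2.10983673e-03 -3.61398159e-04 -9.99997709e-01]
```

```bash
python3 -m crank '[{"delta_pos":[0.1,0,0],"spin":0},{"delta_pos":[0.2,0,0],"spin":0},{"delta_pos":[0.25,0,0],"spin":0},{"delta_pos":[0.25,0,0],"spin":0},{"delta_pos":[0.25,0,0],"spin":0}]'
python3 -c "
from h import *
s=env.get_state();print(np.round(s['q'],3),Ro.from_rotvec(s['orientation']).as_matrix()[:,2])"
```

```text
time: 5.32
ee_pos: [635.2, 131.1, 591.0]
orientation: [-3.134, -0.178, -0.03]
force: [-0.3, 0.9, -0.7]
gripper_width: 90.9
grasp_force: 0.0
[1.100e-01 5.130e-01 2.200e-01 2.000e-03 2.388e+00 1.570e+00] [ 0.01922905  0.00383946 -0.99980773]
```

```bash
python3 -m crank '[{"delta_pos":[-0.2,0,0.1],"spin":0},{"delta_pos":[-0.4,0,0.1],"spin":0},{"delta_pos":[-0.4,0,0.1],"spin":0},{"delta_pos":[-0.4,0,0.1],"spin":0}]'
python3 -c "
from h import *
s=env.get_state();print(np.round(s['q'],3),Ro.from_rotvec(s['orientation']).as_matrix()[:,2])"
```

```text
time: 5.82
ee_pos: [536.3, 119.9, 564.8]
orientation: [-3.134, -0.178, -0.033]
force: [0.1, -0.3, -0.3]
gripper_width: 91.5
grasp_force: 0.0
[1.100e-01 2.640e-01 6.960e-01 2.000e-03 2.161e+00 1.568e+00] [ 0.02081959  0.00400283 -0.99977524]
```

The tilt gained at the reach limit (1.2° outward) stays when I retreat, so it adds up. I'll push radially outward and up to gain more.

```bash
cat > st.py <<'E'
from h import *
s=env.get_state();z=Ro.from_rotvec(s['orientation']).as_matrix()[:,2]
print(np.round(s['q'],3),"tilt",np.degrees(np.arccos(-z[2])).round(2),"dir",np.degrees(np.arctan2(z[1],z[0])).round(1),"t",s['time'])
E
python3 -m crank '[{"delta_pos":[0.2,0,-0.2],"spin":0},{"delta_pos":[0.6,0,-0.8],"spin":0},{"delta_pos":[0.8,0,-1],"spin":0},{"delta_pos":[0.8,0,-1],"spin":0}]'; python3 st.py
python3 -m crank '[{"delta_pos":[0.6,0,-0.8],"spin":0},{"delta_pos":[0.6,0,-0.8],"spin":0}]'; python3 st.py
```

```text
time: 6.32
ee_pos: [599.3, 120.8, 634.1]
orientation: [-3.127, -0.177, -0.088]
force: [-0.3, -0.4, 0.5]
gripper_width: 91.1
grasp_force: 0.0
[0.098 0.444 0.22  0.009 2.421 1.562] tilt 3.24 dir 11.5 t 6.325
time: 6.58
ee_pos: [602.1, 116.2, 646.7]
orientation: [-3.119, -0.177, -0.154]
force: [-0.0, 0.5, 0.2]
gripper_width: 91.3
grasp_force: 0.0
[0.087 0.425 0.22  0.016 2.398 1.556] tilt 5.71 dir 11.1 t 6.575
```

```bash

python3 -m crank '[{"delta_pos":[0.8,0.2,-1],"spin":0},{"delta_pos":[0.8,0.2,-1],"spin":0},{"delta_pos":[0.8,0.2,-1],"spin":0},{"delta_pos":[0.8,0.2,-1],"spin":0}]'; python3 st.py
```

```text
time: 7.08
ee_pos: [611.0, 82.8, 655.8]
orientation: [-3.113, -0.176, -0.21]
force: [0.5, 0.1, 0.3]
gripper_width: 90.9
grasp_force: 0.0
[0.025 0.411 0.221 0.03  2.376 1.505] tilt 7.75 dir 10.3 t 7.075
```

```bash

python3 -m crank '[{"delta_pos":[1,-0.2,-1],"spin":0},{"delta_pos":[1,-0.2,-1],"spin":0}]'; python3 st.py
```

```text
time: 7.32
ee_pos: [621.4, 98.8, 661.8]
orientation: [-3.103, -0.176, -0.277]
force: [0.5, -0.0, 0.3]
gripper_width: 91.2
grasp_force: 0.0
[0.049 0.406 0.22  0.031 2.338 1.53 ] tilt 10.27 dir 10.0 t 7.325
```

```bash

python3 -m crank '[{"delta_pos":[0.9,-0.05,-1],"spin":0},{"delta_pos":[0.9,-0.05,-1],"spin":0}]'; python3 st.py
python3 -m crank '[{"delta_pos":[0.9,0,-1],"spin":0},{"delta_pos":[0.9,0,-1],"spin":0}]'; python3 st.py
python3 -m crank '[{"delta_pos":[0.9,0,-1],"spin":0},{"delta_pos":[0.9,0,-1],"spin":0}]'; python3 st.py
```

```text
time: 7.58
ee_pos: [625.6, 99.8, 673.5]
orientation: [-3.092, -0.176, -0.343]
force: [-0.4, -0.1, 0.9]
gripper_width: 91.2
grasp_force: 0.0
[0.047 0.39  0.22  0.037 2.311 1.532] tilt 12.72 dir 9.8 t 7.575
time: 7.82
ee_pos: [628.5, 96.4, 687.1]
orientation: [-3.08, -0.174, -0.409]
force: [0.6, 0.6, -0.0]
gripper_width: 90.9
grasp_force: 0.0
[0.037 0.373 0.22  0.045 2.285 1.529] tilt 15.2 dir 9.6 t 7.825
time: 8.07
ee_pos: [629.0, 93.4, 702.6]
orientation: [-3.067, -0.173, -0.476]
force: [-0.0, -0.6, 0.0]
gripper_width: 91.2
grasp_force: 0.0
[0.028 0.352 0.22  0.054 2.262 1.527] tilt 17.71 dir 9.5 t 8.075
```

```bash

python3 -m crank '[{"delta_pos":[1,0,-0.9],"spin":0},{"delta_pos":[1,0,-0.9],"spin":0}]'; python3 st.py
python3 -m crank '[{"delta_pos":[0.9,0,-1],"spin":0},{"delta_pos":[0.9,0,-1],"spin":0}]'; python3 st.py
python3 -m crank '[{"delta_pos":[0.9,0,-1],"spin":0},{"delta_pos":[0.9,0,-1],"spin":0}]'; python3 st.py
```

```text
time: 8.32
ee_pos: [637.2, 91.7, 713.8]
orientation: [-3.051, -0.172, -0.544]
force: [0.4, 0.4, 0.4]
gripper_width: 91.1
grasp_force: 0.0
[0.02  0.341 0.22  0.062 2.228 1.525] tilt 20.3 dir 9.3 t 8.325
time: 8.57
ee_pos: [631.9, 88.5, 734.0]
orientation: [-3.034, -0.171, -0.613]
force: [-0.1, -0.2, -0.1]
gripper_width: 90.9
grasp_force: 0.0
[0.009 0.314 0.22  0.073 2.21  1.523] tilt 22.94 dir 9.2 t 8.575
time: 8.82
ee_pos: [624.7, 85.1, 754.9]
orientation: [-3.016, -0.17, -0.683]
force: [0.5, -0.1, 0.4]
gripper_width: 91.3
grasp_force: 0.0
[-2.000e-03  2.850e-01  2.200e-01  8.500e-02  2.193e+00  1.521e+00] tilt 25.59 dir 9.1 t 8.825
```

```bash

python3 -m crank '[{"delta_pos":[0.9,0.05,-1],"spin":0}]'; python3 st.py
python3 - <<'E'
from h import *
np.set_printoptions(precision=3,suppress=True)
s=env.get_state();R=Ro.from_rotvec(s['orientation']).as_matrix();p=np.array(s['ee_pos']);print(p,R)
y=np.radians(6.5);zk=np.array([-np.sin(np.radians(27))*np.cos(y),-np.sin(np.radians(27))*np.sin(y),np.cos(np.radians(27))])
K=np.array([629.5,-60.5,161])-22*zk
print("K",K,"zk",zk)
# finger yaw error
yk=np.array([-np.sin(y),np.cos(y),0]);print("yk in tool",R.T@yk)
for t in (K+260*zk+[-40,0,60],K+(150-19)*zk): print(t,"delta",R.T@(t-p)/250)
E
```

```text
time: 8.95
ee_pos: [622.4, 81.3, 769.1]
orientation: [-3.0, -0.169, -0.735]
force: [-0.1, -0.1, -0.0]
gripper_width: 91.2
grasp_force: 0.0
[-0.015  0.267  0.221  0.097  2.175  1.518] tilt 27.64 dir 9.0 t 8.95
[622.442  81.29  769.105] [[ 0.881  0.117  0.458]
 [ 0.094 -0.993  0.073]
 [ 0.464 -0.021 -0.886]]
K [639.424 -59.369 141.398] zk [-0.451 -0.051  0.891]
yk in tool [-0.006 -1.     0.02 ]
[482.145 -72.732 433.06 ] delta [-1.176  0.574  0.889]
[580.333 -66.102 258.12 ] delta [-1.151  0.608  1.691]
```

```bash

python3 -m crank '[{"delta_pos":[-0.25,0.05,0.05],"spin":0},{"delta_pos":[-0.45,0.15,0.2],"spin":0},{"delta_pos":[-0.6,0.25,0.35],"spin":0},{"delta_pos":[-0.75,0.35,0.5],"spin":0},{"delta_pos":[-0.9,0.45,0.65],"spin":0},{"delta_pos":[-1,0.5,0.8],"spin":0},{"delta_pos":[-1,0.5,0.85],"spin":0},{"delta_pos":[-1,0.5,0.85],"spin":0},{"delta_pos":[-1,0.5,0.85],"spin":0}]'; python3 st.py
python3 -m crank '[{"delta_pos":[-0.05,0.05,0.2],"spin":0},{"delta_pos":[-0.1,0.1,0.4],"spin":0},{"delta_pos":[-0.15,0.1,0.6],"spin":0},{"delta_pos":[-0.15,0.1,0.75],"spin":0},{"delta_pos":[-0.15,0.1,0.84],"spin":0},{"delta_pos":[-0.15,0.1,0.84],"spin":0},{"delta_pos":[-0.15,0.1,0.84],"spin":0}]'; python3 st.py
python3 - <<'E'
from h import *
im=env.snapshot("wrist")[:,:,::-1];cv2.imwrite("pics/w2.png",im);cv2.imwrite("pics/w2b.png",cv2.resize(im,(800,600),interpolation=cv2.INTER_CUBIC))
E
```

```text
time: 10.07
ee_pos: [514.7, -50.9, 464.5]
orientation: [-3.0, -0.169, -0.739]
force: [0.7, 0.3, 0.4]
gripper_width: 91.1
grasp_force: 0.0
[-0.407 -0.104  1.474  0.256  1.359  1.05 ] tilt 27.77 dir 8.9 t 10.075
time: 10.95
ee_pos: [580.9, -64.2, 260.3]
orientation: [-3.0, -0.17, -0.738]
force: [0.3, 1.0, 0.2]
gripper_width: 91.3
grasp_force: 0.0
[-0.372  0.142  1.771  0.324  0.828  0.914] tilt 27.74 dir 8.9 t 10.95
```

View pics/w2b.png

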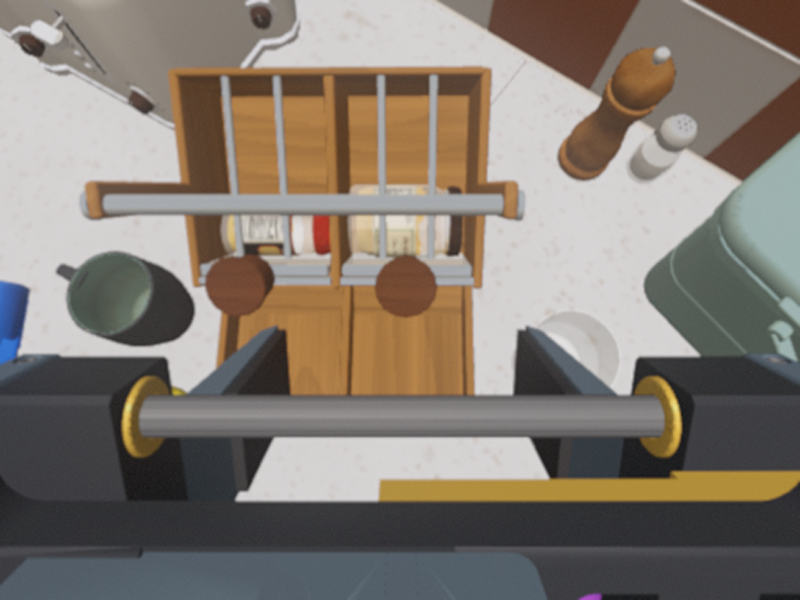

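The wrist view now looks along the knob's axis: right cap at (406,286), left cap at (240,285), bar along row 204. The bar sits well uphill of the knob.

```bash
python3 - <<'E'
from h import *
np.set_printoptions(precision=2,suppress=True)
def wr(x,y,s=None):
    if s is None: return ray("wrist",((x+.5)*.64-.5,(y+.5)*.64-.5))
    g=env.get_state; env.get_state=lambda:s
    r=ray("wrist",((x+.5)*.64-.5,(y+.5)*.64-.5)); env.get_state=g; return r
old=dict(ee_pos=[528.44,-94.45,299.32],orientation=[3.136,.177,-.001])
s=env.get_state();R=Ro.from_rotvec(s['orientation']).as_matrix();p=np.array(s['ee_pos'])
X,e=tri(wr(406,286),wr(368.5,134,old),ray("top",(306.9,158.8)),ray("side",(268.4,146.3)))
print("cap",X,e,"in tool",R.T@(X-p))
o,d=wr(406,286);c=R.T@(o-p);dd=R.T@d
for z in(95,105,115,125): print(z,c+dd*(z-c[2])/dd[2])
B=tri(wr(406,204),wr(368.5,60,old));print("bar",B,R.T@(B[0]-p))
E
```

```text
cap [629.93 -60.27 163.21] [np.float64(0.23042042888219536), np.float64(0.82082762759194), np.float64(1.1507346119197892), np.float64(0.6491320137762827)] in tool [ -1.59   3.7  108.84]
95 [ 1.86  3.54 95.  ]
105 [ -0.46   3.64 105.  ]
115 [ -2.79   3.75 115.  ]
125 [ -5.12   3.85 125.  ]
bar (array([663.54, -58.9 , 227.82]), [np.float64(1.995401785269256), np.float64(1.9954017852692645)]) [58.17  5.02 67.22]
```

```bash

python3 -m crank '[{"delta_pos":[-0.005,0.015,0.1],"spin":0},{"delta_pos":[-0.005,0.015,0.2],"spin":0},{"delta_pos":[-0.005,0.015,0.25],"spin":0},{"delta_pos":[-0.005,0.015,0.25],"spin":0}]' -0.4; python3 st.py
python3 -m crank '[{"delta_pos":[0,0,0.1],"spin":0},{"delta_pos":[0,0,0.18],"spin":0},{"delta_pos":[0,0,0.26],"spin":0},{"delta_pos":[0,0,0.34],"spin":0},{"delta_pos":[0,0,0.34],"spin":0}]'; python3 st.py
python3 - <<'E'
from h import *
im=env.snapshot("wrist")[:,:,::-1];im2=env.snapshot("side")[:,:,::-1]
a=cv2.resize(im[100:340,100:420],(533,400),interpolation=cv2.INTER_CUBIC);b=cv2.resize(im2[90:250,150:257],(267,400),interpolation=cv2.INTER_CUBIC)
b=cv2.resize(im2[80:240,180:330],(267,400));cv2.imwrite("pics/w3.png",np.hstack([a,b]))
E
```

```text
time: 11.5
ee_pos: [608.1, -63.3, 202.6]
orientation: [-3.0, -0.169, -0.735]
force: [0.4, 0.1, 0.5]
gripper_width: 64.0
grasp_force: 0.0
[-0.347  0.254  1.804  0.362  0.686  0.876] tilt 27.62 dir 9.0 t 11.5
time: 12.12
ee_pos: [647.0, -57.1, 127.2]
orientation: [-3.0, -0.169, -0.734]
force: [0.2, 0.2, 0.6]
gripper_width: 63.5
grasp_force: 0.0
[-0.307  0.413  1.816  0.435  0.516  0.814] tilt 27.6 dir 9.0 t 12.125
```

View pics/w3.png

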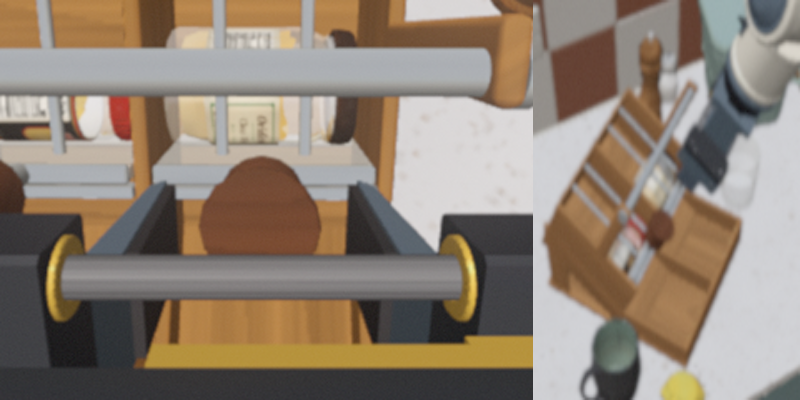

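The knob sits centred between the fingers, with its cap at (261,225) midway between the finger faces. The bar is clear of the hand. Closing now.

```bash

python3 -m crank '[{"delta_pos":[0,0,0],"spin":0},{"delta_pos":[0,0,0],"spin":0},{"delta_pos":[0,0,0],"spin":0},{"delta_pos":[0,0,0],"spin":0}]' 1; python3 st.py
```

```text
time: 12.72
ee_pos: [647.0, -56.7, 127.7]
orientation: [-2.999, -0.169, -0.736]
force: [-3.0, 6.6, 7.0]
gripper_width: 42.8
grasp_force: 30.0
[-0.306  0.412  1.816  0.435  0.516  0.814] tilt 27.65 dir 9.1 t 12.725
```

The width stopped at 43 mm, so the pads are on the cap and not the 36 mm grip. The gate is still home, so I'll reopen, go 10 mm deeper and grip again.

```bash

python3 -m crank '[{"delta_pos":[0,0,0],"spin":0},{"delta_pos":[0,0,0],"spin":0},{"delta_pos":[0,0,0.02],"spin":0},{"delta_pos":[0,0,0.04],"spin":0},{"delta_pos":[0,0,0.04],"spin":0}]' -0.4; python3 st.py
python3 -m crank '[{"delta_pos":[0,0,0],"spin":0},{"delta_pos":[0,0,0],"spin":0},{"delta_pos":[0,0,0],"spin":0},{"delta_pos":[0,0,0],"spin":0}]' 1
```

```text
time: 13.35
ee_pos: [651.5, -56.4, 117.6]
orientation: [-3.0, -0.169, -0.734]
force: [-0.6, 0.3, 1.0]
gripper_width: 63.9
grasp_force: 0.0
[-0.302  0.434  1.816  0.446  0.497  0.804] tilt 27.58 dir 9.0 t 13.35
time: 13.85
ee_pos: [651.4, -55.9, 118.3]
orientation: [-3.0, -0.169, -0.734]
force: [0.9, 5.5, 0.5]
gripper_width: 42.7
grasp_force: 30.0
```

```bash
python3 - <<'E'
from h import *
im=env.snapshot("wrist")[:,:,::-1]
cv2.imwrite("pics/w4.png",cv2.resize(im[140:300,160:360],(800,600)[:2],interpolation=cv2.INTER_CUBIC))
E
```

```text
(no output)
```

View pics/w4.png

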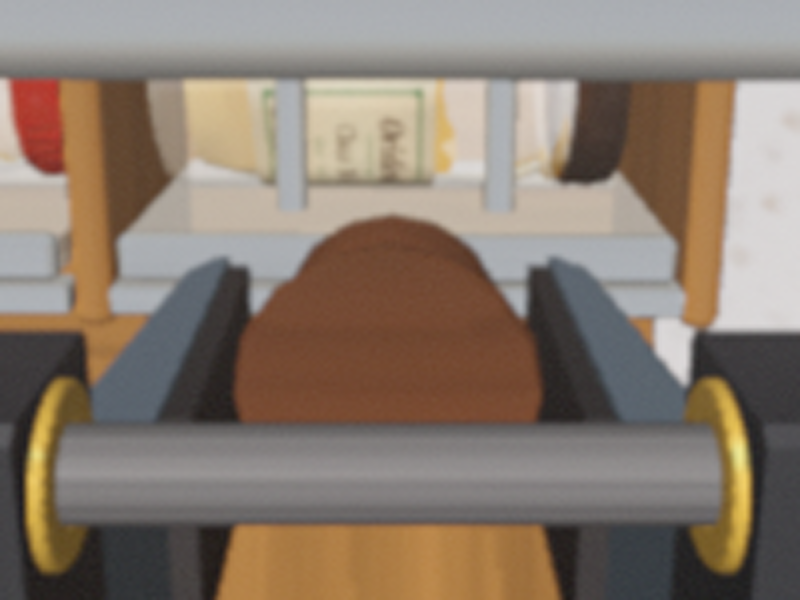

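The pads run far up the fingers, so they clamp the cap at (390,370) squarely on both sides. That gives a firm 30 N hold. I'll pull gently and watch the force.

```bash
cat > f.py <<'E'
from h import *
s=env.get_state();R=Ro.from_rotvec(s['orientation']).as_matrix();p0=np.array([651.4,-55.9,118.3])
print("F tool",np.round(R.T@s['force'],1),"pulled (tool)",np.round(R.T@(s['ee_pos']-p0),1),"w",s['gripper_width'],"t",s['time'])
E
python3 -m crank '[{"delta_pos":[0,0,-0.02],"spin":0},{"delta_pos":[0,0,-0.04],"spin":0}]'>/dev/null; python3 f.py
python3 -m crank '[{"delta_pos":[0,0,-0.03],"spin":0},{"delta_pos":[0,0,-0.06],"spin":0},{"delta_pos":[0,-0.003,-0.09],"spin":0},{"delta_pos":[0,-0.003,-0.12],"spin":0},{"delta_pos":[0,-0.003,-0.12],"spin":0}]' >/dev/null; python3 f.py
```

```text
F tool [ 4.8 -8.8 10.7] pulled (tool) [ 0.  -0.2 -9.8] w 42.76359851792972 t 14.15
F tool [ 5.2 -7.6  6.8] pulled (tool) [  0.4  -0.8 -40.2] w 42.782171201467854 t 14.775
```

```bash

python3 -m crank '[{"delta_pos":[0.002,-0.004,-0.03],"spin":0},{"delta_pos":[0.002,-0.006,-0.06],"spin":0},{"delta_pos":[0.002,-0.006,-0.085],"spin":0},{"delta_pos":[0.002,-0.006,-0.085],"spin":0}]' >/dev/null; python3 f.py
python3 -m crank '[{"delta_pos":[0,0,-0.012],"spin":0},{"delta_pos":[0,0,-0.012],"spin":0}]' >/dev/null; python3 f.py
python3 -m crank '[{"delta_pos":[0,0,-0.012],"spin":0},{"delta_pos":[0,0,-0.012],"spin":0}]' >/dev/null; python3 f.py
```

```text
F tool [ -1.9   0.2 -15.1] pulled (tool) [  0.9  -1.4 -61.7] w 42.74087295925323 t 15.275
F tool [ 2.6  0.9 11.5] pulled (tool) [  0.7  -1.5 -64. ] w 42.791661553291696 t 15.525
F tool [ 1.4  1.4 11.3] pulled (tool) [  0.3  -1.7 -66.8] w 42.568079736304874 t 15.775
```

```bash

python3 -m crank '[{"delta_pos":[0,0,-0.01],"spin":0},{"delta_pos":[0,0,-0.01],"spin":0}]' >/dev/null; python3 f.py
python3 -m crank '[{"delta_pos":[0,0,-0.01],"spin":0},{"delta_pos":[0,0,-0.01],"spin":0}]' >/dev/null; python3 f.py
python3 - <<'E'
from h import *
a=cv2.resize(env.snapshot("wrist")[60:340,100:420,::-1],(457,400));b=cv2.resize(env.snapshot("side")[80:240,180:317,::-1],(343,400))
cv2.imwrite("pics/w5.png",np.hstack([a,b]))
E
```

```text
F tool [ 1.7  0.6 11.4] pulled (tool) [  0.3  -1.7 -69.3] w 42.50354366745854 t 16.025
F tool [ 2.3 -0.5 10.8] pulled (tool) [  0.4  -1.8 -71.8] w 42.691399924383184 t 16.275
```

View pics/w5.png

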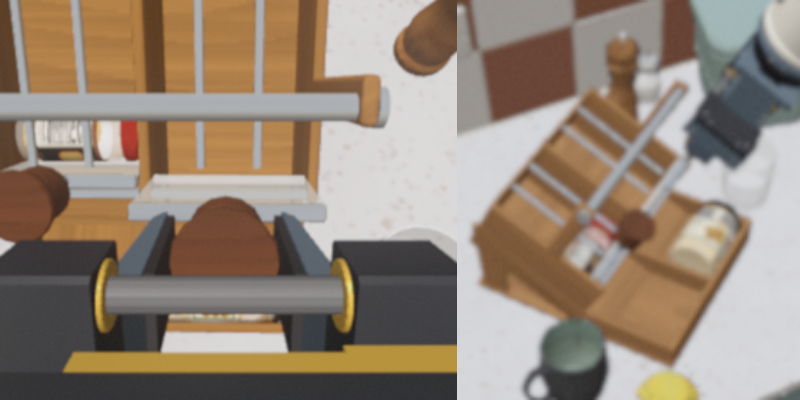

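The squat jar has rolled into the right half of the tray (side crop (707,238)), and the spice jar is still behind its gate. The stop isn't felt yet, so I'll continue in small steps.

```bash

python3 -m crank '[{"delta_pos":[0,0,-0.008],"spin":0},{"delta_pos":[0,0,-0.008],"spin":0}]' >/dev/null; python3 f.py
python3 -m crank '[{"delta_pos":[0,0,-0.008],"spin":0},{"delta_pos":[0,0,-0.008],"spin":0}]' >/dev/null; python3 f.py
```

```text
F tool [ 2.  -0.1 10.6] pulled (tool) [  0.3  -1.8 -73.8] w 42.58376624279554 t 16.625
F tool [ 2.8 -0.4 11.4] pulled (tool) [  0.4  -1.8 -75.8] w 42.635630103292065 t 16.875
```

```bash

python3 -m crank '[{"delta_pos":[0,0,-0.008],"spin":0},{"delta_pos":[0,0,-0.008],"spin":0}]' >/dev/null; python3 f.py
```

```text
F tool [ 2.9 -1.2 10.7] pulled (tool) [  0.4  -1.9 -77.8] w 42.67427941149298 t 17.125
```

```bash

python3 -m crank '[{"delta_pos":[0,0,-0.008],"spin":0},{"delta_pos":[0,0,-0.008],"spin":0}]' >/dev/null; python3 f.py
```

```text
F tool [ 3.  -1.4 11.8] pulled (tool) [  0.4  -1.9 -79.8] w 42.54922549749842 t 17.375
```

```bash

python3 -m crank '[{"delta_pos":[0,0,-0.008],"spin":0},{"delta_pos":[0,0,-0.008],"spin":0}]' >/dev/null; python3 f.py
```

```text
F tool [ 2.9 -2.4 11.2] pulled (tool) [  0.4  -2.  -81.8] w 42.84645759974286 t 17.625
```

```bash

python3 -m crank '[{"delta_pos":[0,0,-0.006],"spin":0},{"delta_pos":[0,0,-0.006],"spin":0}]' >/dev/null; python3 f.py
```

```text
F tool [ 3.6 -2.4 11.4] pulled (tool) [  0.4  -2.  -83.3] w 42.53034116416285 t 17.875
```

```bash

python3 -m crank '[{"delta_pos":[0,0,-0.006],"spin":0},{"delta_pos":[0,0,-0.006],"spin":0}]' >/dev/null; python3 f.py
```

```text
F tool [ 2.7 -1.7 12. ] pulled (tool) [  0.5  -2.  -84.8] w 43.02343053855345 t 18.125
```

```bash

python3 -m crank '[{"delta_pos":[0,0,-0.006],"spin":0},{"delta_pos":[0,0,-0.006],"spin":0}]' >/dev/null; python3 f.py
```

```text
F tool [ 3.5 -3.9 12.4] pulled (tool) [  0.5  -2.1 -86.3] w 42.49668207849801 t 18.375
```

```bash

python3 -m crank '[{"delta_pos":[0,0,-0.006],"spin":0},{"delta_pos":[0,0,-0.006],"spin":0}]' >/dev/null; python3 f.py
```

```text
F tool [ 0.1 -0.8 18.7] pulled (tool) [ -1.2  -2.4 -87.2] w 42.529842306615535 t 18.625
```

```bash

python3 -m crank '[{"delta_pos":[0,0,-0.006],"spin":0},{"delta_pos":[0,0,-0.006],"spin":0}]' >/dev/null; python3 f.py
```

```text
F tool [-5.8  0.1 23.3] pulled (tool) [ -3.3  -2.9 -88.1] w 43.1187560927678 t 18.875
```

Stop felt at about 86.5 mm: the pull rose from 12 to 19 to 23 N. I'll ease it back now.

```bash

python3 -m crank '[{"delta_pos":[0,0,0.01],"spin":0},{"delta_pos":[0,0,0.02],"spin":0},{"delta_pos":[0,0,0.02],"spin":0}]' >/dev/null; python3 f.py; python3 st.py
```

```text
F tool [-13.4   1.   11.1] pulled (tool) [ -3.   -2.8 -83.6] w 42.48857071720309 t 19.25
[-0.337  0.273  1.812  0.365  0.663  0.877] tilt 27.33 dir 9.3 t 19.25
```

```bash

python3 -m crank '[{"delta_pos":[0,0,0],"spin":0},{"delta_pos":[0,0,0],"spin":0}]'; python3 f.py; python3 - <<'E'
from h import *
a=cv2.resize(env.snapshot("wrist")[60:340,100:420,::-1],(457,400));b=cv2.resize(env.snapshot("side")[80:240,180:317,::-1],(343,400))
cv2.imwrite("pics/w6.png",np.hstack([a,b]))
print(np.round(env.get_state()['moment'],2))
E
```

```text
time: 19.5
ee_pos: [610.5, -59.6, 191.3]
orientation: [-3.0, -0.169, -0.727]
force: [-6.4, -1.6, -17.4]
gripper_width: 42.7
grasp_force: 30.0
F tool [-13.8   1.3  12.4] pulled (tool) [ -3.   -2.8 -83.7] w 42.66165058553624 t 19.5
[-0.48  2.61 -0.36]
```

View pics/w6.png

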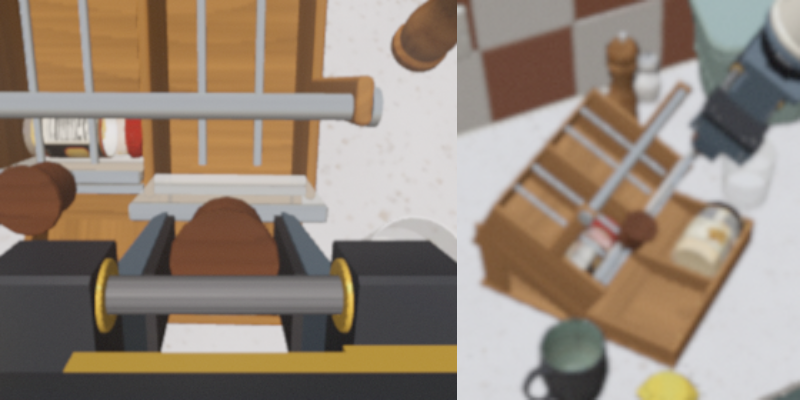

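The jar rests in the tray. The numbers fit the dispenser having crept about 4 mm at the stop (hand offset −3.4 mm in tool x, held by a 13 N side force). I'll relax the side load and ease the gate home slowly.

```bash

python3 -m crank '[{"delta_pos":[-0.006,0,0.01],"spin":0},{"delta_pos":[-0.012,0,0.03],"spin":0},{"delta_pos":[-0.012,0,0.05],"spin":0},{"delta_pos":[-0.012,0,0.07],"spin":0},{"delta_pos":[-0.012,0.001,0.09],"spin":0},{"delta_pos":[-0.012,0.002,0.11],"spin":0},{"delta_pos":[-0.012,0.003,0.13],"spin":0},{"delta_pos":[-0.012,0.004,0.15],"spin":0},{"delta_pos":[-0.012,0.004,0.15],"spin":0}]'>/dev/null; python3 f.py
python3 -m crank '[{"delta_pos":[0,0,0.02],"spin":0},{"delta_pos":[0,0.001,0.04],"spin":0},{"delta_pos":[0,0.002,0.06],"spin":0},{"delta_pos":[0,0.002,0.08],"spin":0},{"delta_pos":[0,0.003,0.1],"spin":0},{"delta_pos":[0,0.003,0.12],"spin":0},{"delta_pos":[0,0.003,0.14],"spin":0},{"delta_pos":[0,0.003,0.14],"spin":0}]'>/dev/null; python3 f.py
```

```text
F tool [-5.7 -9.3 11.3] pulled (tool) [ -3.   -1.4 -46.5] w 42.692256272522314 t 20.725
F tool [-7.8 -7.7  8.9] pulled (tool) [ -3.3  -0.6 -11.5] w 42.60354147557697 t 21.725
```

```bash

python3 -m crank '[{"delta_pos":[-0.002,-0.002,0.01],"spin":0},{"delta_pos":[-0.004,-0.003,0.02],"spin":0},{"delta_pos":[-0.004,-0.003,0.03],"spin":0},{"delta_pos":[-0.004,-0.003,0.03],"spin":0}]'>/dev/null; python3 f.py
python3 -m crank '[{"delta_pos":[0,0,0.005],"spin":0},{"delta_pos":[0,0,0.005],"spin":0}]'>/dev/null; python3 f.py
python3 -m crank '[{"delta_pos":[0,0,0.004],"spin":0},{"delta_pos":[0,0,0.004],"spin":0}]'>/dev/null; python3 f.py
```

```text
F tool [-6.6 -0.9  8.1] pulled (tool) [-3.3 -0.4 -4.5] w 42.734060985726934 t 22.225
F tool [-5.9  0.7  8.6] pulled (tool) [-3.3 -0.4 -3.4] w 42.66368147142072 t 22.475
F tool [-6.3  2.2  6.7] pulled (tool) [-3.3 -0.4 -2.4] w 42.75151402471418 t 22.725
```

```bash

python3 -m crank '[{"delta_pos":[0,0,0.003],"spin":0},{"delta_pos":[0,0,0.003],"spin":0}]'>/dev/null; python3 f.py
python3 -m crank '[{"delta_pos":[0,0,0.003],"spin":0},{"delta_pos":[0,0,0.003],"spin":0}]'>/dev/null; python3 f.py
python3 -m crank '[{"delta_pos":[0,0,0.003],"spin":0},{"delta_pos":[0,0,0.003],"spin":0}]'>/dev/null; python3 f.py
```

```text
F tool [-8.   2.8  2.5] pulled (tool) [-3.3 -0.4 -1.9] w 42.86930214803572 t 22.975
F tool [ -9.5   3.1 -14.2] pulled (tool) [-3.2 -0.4 -1.7] w 42.51750865010809 t 23.225
F tool [-10.8   2.2 -25.1] pulled (tool) [-3.  -0.4 -1.4] w 42.690001361044935 t 23.475
```

The gate is home: the spring pull ended at −1.8 mm and the force reversed. I'll take the press off, open, and withdraw along the knob's axis.

```bash

python3 -m crank '[{"delta_pos":[-0.005,0,-0.004],"spin":0},{"delta_pos":[-0.01,0,-0.005],"spin":0}]'>/dev/null; python3 f.py
python3 -m crank '[{"delta_pos":[0,0,0],"spin":0},{"delta_pos":[0,0,0],"spin":0},{"delta_pos":[0,0,0],"spin":0}]' -0.4>/dev/null; python3 f.py
python3 -m crank '[{"delta_pos":[0,0,-0.1],"spin":0},{"delta_pos":[0,0,-0.2],"spin":0},{"delta_pos":[0,0,-0.35],"spin":0},{"delta_pos":[0,0,-0.5],"spin":0},{"delta_pos":[0,0,-0.65],"spin":0},{"delta_pos":[0,0,-0.65],"spin":0},{"delta_pos":[0,0,-0.65],"spin":0}]'>/dev/null; python3 f.py
python3 - <<'E'
from h import *
a=cv2.resize(env.snapshot("side")[60:260,160:360,::-1],(400,400));b=cv2.resize(env.snapshot("wrist")[20:276,60:380,::-1],(400,400))
cv2.imwrite("pics/w7.png",np.hstack([a,b]))
E
```

```text
F tool [10.3 -6.2  7.7] pulled (tool) [-3.3 -0.2 -1.9] w 42.8661676176556 t 23.725
F tool [ 0.3  0.1 -0.4] pulled (tool) [-5.7 -0.5 -1.5] w 63.51805875032944 t 24.1
F tool [-0.2  0.3  0.5] pulled (tool) [  -6.2   -0.6 -163.6] w 63.73878399720273 t 24.975
```

View pics/w7.png

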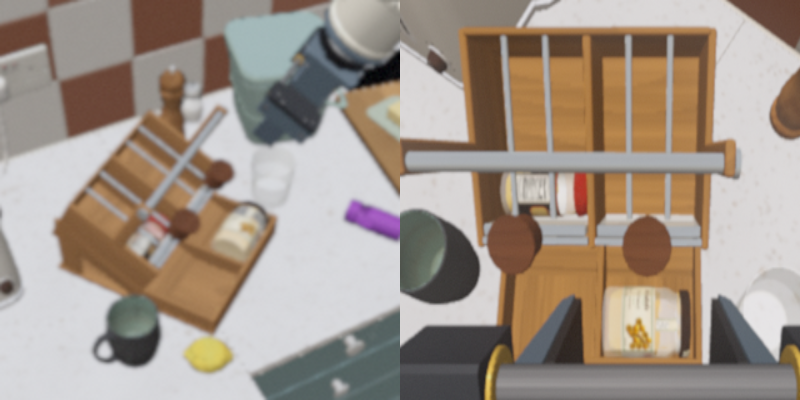

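The squat jar lies in the right half of the tray and both gates are home. The spice jar is still behind its gate, and the mug, glass and lemon are where they were. The hand is clear of everything.

```bash
python3 -c "
from cell import env
print(env.job_done())"
```

```text
the job is handed in; nothing more can be done
None
```

I handed the job in at about 25 s: the squat jar is in the tray, the right gate was pulled to its stop (about 86 mm) and eased fully home, and nothing else was touched, but the dispenser crept about 4 mm forward when I felt the stop.

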